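# Put the dry chopping boards away in the board stand, in order of size

### The arm

A 7-joint arm with a two-finger parallel gripper is mounted at the origin on a cart in front of the work surface, level with it; the furniture and walls round the work are solid. World frame = base frame: x ahead of the robot, y to its left, z up, the work surface at z = 0. Lengths are in m, angles in rad, forces in N, time in s.
With the tool pointing down it reaches from about 0.4 to 0.85 m from the base axis. Payload 4.5 kg.
Tool frame: the origin (TCP) lies where the fingers leave the gripper's body, on its centre line; the fingertips stand 64 mm ahead of it and the grasp point (between the pads) lies 45 mm ahead of it; z points along the fingers, y is the line along which they close (so a half turn about z gives the same grasp; the last joint's range is limited). The gripper opens to 88 mm and grips with 3 to 60 N. Pads are 18 mm wide; open, the fingers measure 123 mm over their backs; the gripper's body (75 mm by 187 mm) begins 45 mm behind the grasp point.
Start: joints at [1.202, 0.689, -0.195, 1.565, 0.157, 0.902, -0.215], TCP at [0.245, -0.575, 0.303] pointing down, gripper open.
Joint ranges: [-3.01, 3.01], [-0.46, 2.08], [-1.47, 1.51], [0.13, 2.56], [-1, 4.14], [0.04, 2.09], [-2.66, 2.66]. Speed limits (rad/s): [2.57, 2.57, 3.14, 3.14, 3.14, 3.14, 3.14].

### API

Orientations are given as a unit quaternion [x, y, z, w].
In Python, from plant import r gives the robot as it stands.
- The arm moves only by the tool play_rows, never from a script. Its arguments are lists of equal length, an entry for each row: "translation": the shift along the tool's x, y, z in m, a list of three; "delta_rot": the turn, a rotation vector about the tool's x, y, z in degrees, a list of three; "grip": the opening, from -1 (shut) to 1 (fully open). In form: {"translation": [[x, y, z], ...], "delta_rot": [[rx, ry, rz], ...], "grip": [grip, ...]}. A call has 1 to 20 rows; each row shifts and turns the commanded pose from where the row before left it, along the tool's axes as they then stand; what a row does not reach is not made up. A row lasts 1/8 s, in which the tool goes at most 62.5 mm and 10.7 degrees, less where a joint would pass 70% of its speed; a pose out of reach is approached as far as the arm can. A call with a gripper value outside its range is refused whole. The fingers move at their own pace and stop on an object; "squeeze" is the grip in N (left out, the last holds). Time passes only in rows, so rows that do not move let the fingers close. It gives the time, the measured TCP pose, the force, the opening and the grip force at its end, in the units of the state.
- r.get_state(): the state, without advancing time (a new reading comes with each control period).
- r.snapshot(name): name is "scene" or "top" or "wrist"; returns the picture (400x640x3 uint8, blue, green, red); there is no depth.
- r.get_calibration(name): a dict with "intrinsics" (3x3 intrinsics, pixels), "k1" (the pictures are not rectified: a ray, as slopes to the right and down, at radius r is drawn at 1 + k1 r^2 times it, then the intrinsics apply), "eye" and "rotation" of the camera in the world. Camera axes: x right, y up, looking along -z (the intrinsics and any distortion apply to the point x, -y, -z); pixel columns grow to the right and rows downward; lengths in m; the calibration is good to about 2 mm. A picture is of the moment at which its call begins: read the wrist's pose just before it. get_calibration takes no time and is no camera call; for the wrist camera it gives the pose at the moment of the call.
- r.finish_job(): hands the job in; it is judged then, once.
Trained networks look in the newest picture that a camera, given by its name, has taken for a name from the list of things; names that differ only in an ending like _2 or _b are one class to them, and where a whole thing is asked for, a point or a joint stands for the part that bears it (a point fixed in the world has none). Each returns a list of dicts, best first, with "confidence" (0 to 1); they miss things now and then, are a little off and sometimes report something else, mostly with a low value. They report only what shows in the picture. A call takes as long as a camera call.
- r.look_for(camera, target): "point" ([x, y, z] in m, in world coordinates, good to about 4 mm: the middle of the surface that is visible of it).
- r.silhouettes(camera, target): "pixels" (400x640 bool, what is visible of it).
The state is a dict: "clock": time; "q": joint angles; "qd": joint speeds; "joint_torque": joint torques, N m; "tool_pos": TCP position; "eef_rot": TCP orientation; "contact_force": force on the tool from outside, world axes, zero at the start; "moment": the same for the moment, N m; "opening": opening from 0.0 (shut) to 1.0 (fully open); "finger_force": force on a finger pad.
Only numpy, scipy, OpenCV 4.12 (cv2) and the standard library are available. Lean on these libraries where they do the work, as an engineer would, in place of code of your own. Each camera call takes 0.05 s, during which the arm holds its last target. There are 200 camera calls.

### The job

The four washed chopping boards in the plate drainer are dry: put them away in the board stand, in order of size, each in the pocket made for its length (smallest board in the shortest pocket, and so on up to the largest), standing on its long edge and fully down on the pocket's floor. Leave the salt shaker and the espresso cup where they stand.

Things in the scene. Friction and masses are not known exactly. Their poses are not given: they have to be found in the camera images.
- board_xs: smallest of four plain wooden chopping boards: 158 mm long, 106 mm high as it stands on its long edge, 12 mm thick, about 0.14 kg; 14 mm wide grip hole 21 mm from its +x end. Origin: middle of its lower edge; x along the length, y through the thickness, z up. Starts upright in the drainer. Pinch its top edge at the middle, fingers closing along y; end-for-end does not matter
- board_s: second smallest of four plain wooden chopping boards: 184 mm long, 112 mm high as it stands on its long edge, 12 mm thick, about 0.17 kg; 14 mm wide grip hole 21 mm from its +x end. Origin: middle of its lower edge; x along the length, y through the thickness, z up. Starts upright in the drainer. Pinch its top edge at the middle, fingers closing along y; end-for-end does not matter
- board_m: second largest of four plain wooden chopping boards: 210 mm long, 118 mm high as it stands on its long edge, 12 mm thick, about 0.20 kg; 14 mm wide grip hole 21 mm from its +x end. Origin: middle of its lower edge; x along the length, y through the thickness, z up. Starts upright in the drainer. Pinch its top edge at the middle, fingers closing along y; end-for-end does not matter
- board_l: largest of four plain wooden chopping boards: 236 mm long, 124 mm high as it stands on its long edge, 12 mm thick, about 0.24 kg; 14 mm wide grip hole 21 mm from its +x end. Origin: middle of its lower edge; x along the length, y through the thickness, z up. Starts upright in the drainer. Pinch its top edge at the middle, fingers closing along y; end-for-end does not matter
- stand: fixed stand, dark base 270x212, four white open-top pockets. Origin: worktop under its centre; x along pockets, y across. Pocket middles x=0, y=-84,-28,+28,+84 mm; inner lengths in that order 178,204,230,256 (for boards 158,184,210,236). Inside width 19, floor z=12, side walls to z=72, then flared lips to z=79 (mouth 33 wide), end walls to z=46. A board may lean 0.12 rad
- drainer: fixed grey wire plate drainer 208x220 mm: eight hoops 94 mm high, 28 mm apart along y (20 mm clear). Boards stand in the gaps at y=-84,-28,+28,+84 mm, on rails 25 mm above the worktop. Origin: on the worktop under its centre; x along the boards, y across the row. Drainer and stand are side by side, either one on the left
- salt_shaker: salt shaker 44 mm wide, 90 mm tall, loose, standing between stand and drainer near the front; leave it alone. Origin: centre of its underside
- espresso_cup: green espresso cup 65 mm wide (94 mm with its handle), 52 mm tall, loose, standing between stand and drainer further back; leave it alone. Origin: centre of its underside, z up

How it is judged:
By the outcome, as a careful person would: the job done as asked, in the order asked, and still so for the second after the job is handed in, with the robot touching nothing.
It also fails if it takes over 115 s, if anything falls off the work surface, if the arm or the gripper's body presses on something with over 40 N, if the wrist force passes 120 N, or if a joint passes its speed limit or range.

## Working session

There is one attempt and no reset: what is moved stays moved. The work goes in short steps, Python scripts to look and compute and a tool call to move; the robot and the scene stay as the last step left them, time stands still between calls to the robot, and variables do not carry over. Pictures are saved under pics/ and viewed, at most 14 in all, crops included, and the job is handed in when it is done.

Besides the shell and the picture viewer there is one more tool, called after "Request:" by a JSON object that holds its "name" and its "arguments", one argument or row to a line. play_rows: Moves the arm, as the interface text tells. Its arguments: {"type":"object","properties":{"translation":{"type":"array","items":{"type":"array","items":{"type":"number"}}},"delta_rot":{"type":"array","items":{"type":"array","items":{"type":"number"}}},"grip":{"type":"array","items":{"type":"number"}},"squeeze":{"type":"number"}},"required":["translation","delta_rot","grip"]}

```bash
ls; mkdir -p pics; python3 - <<'E'
from plant import r
import cv2
s=r.get_state(); print({k:s[k] for k in('clock','tool_pos','eef_rot','opening')})
for c in('scene','top'):
    cv2.imwrite(f'pics/{c}0.png',r.snapshot(c))
    for n in('board_xs','board_s','board_m','board_l','stand','drainer','salt_shaker','espresso_cup'):
        print(c,n,[(d['point'],round(d['confidence'],2)) for d in r.look_for(c,n)][:3])
    k=r.get_calibration(c);print(k)
E
```

```text
pics
{'clock': 0.0, 'tool_pos': array([ 0.24473118, -0.57452709,  0.30190455]), 'eef_rot': array([ 9.79777184e-01,  2.00089488e-01, -2.58083444e-04, -8.94072190e-04]), 'opening': 1.0041740537223232}
scene board_xs [([0.5614, -0.1543, 0.1114], 0.64)]
scene board_s [([0.5502, -0.0452, 0.111], 0.88), ([0.5634, -0.2119, 0.1131], 0.79), ([0.5476, -0.1004, 0.1096], 0.6)]
scene board_m [([0.5502, -0.0452, 0.111], 0.88), ([0.5634, -0.2119, 0.1131], 0.79), ([0.5476, -0.1004, 0.1096], 0.6)]
scene board_l [([0.5502, -0.0452, 0.111], 0.88), ([0.5634, -0.2119, 0.1131], 0.79), ([0.5476, -0.1004, 0.1096], 0.6)]
scene stand [([0.5475, 0.2212, 0.0628], 0.87)]
scene drainer [([0.5605, -0.2128, 0.0635], 0.77), ([0.6469, 0.0756, 0.0382], 0.74)]
scene salt_shaker [([0.4269, 0.0509, 0.052], 0.71), ([0.5501, -0.046, 0.1111], 0.46)]
scene espresso_cup [([0.6473, 0.0769, 0.0414], 0.82)]
{'intrinsics': array([[387.75914473,   0.        , 318.75010204],
       [  0.        , 387.75914473, 200.5075106 ],
       [  0.        ,   0.        ,   1.        ]]), 'k1': -0.0723227503158478, 'eye': array([ 0.19237358, -
[... 419 characters left out ...]
34], 0.89), ([0.5647, -0.035, 0.1326], 0.81), ([0.5689, -0.0903, 0.1289], 0.76)]
top stand [([0.5619, 0.248, 0.0267], 0.86), ([0.5675, -0.074, 0.0848], 0.24)]
top drainer [([0.5691, -0.0786, 0.0846], 0.86), ([0.5628, -0.0339, 0.1356], 0.43)]
top salt_shaker [([0.4314, 0.0566, 0.0816], 0.52)]
top espresso_cup [([0.6461, 0.0586, 0.0239], 0.56), ([0.5741, -0.1476, 0.1162], 0.47)]
{'intrinsics': array([[376.62397587,   0.        , 321.22739729],
       [  0.        , 376.62397587, 202.10785809],
       [  0.        ,   0.        ,   1.        ]]), 'k1': -0.088460155471157, 'eye': array([0.40104304, 0.06309873, 0.88661829]), 'rotation': array([-0.05575034,  0.05384652,  0.71241709, -0.69746279])}
```

View pics/scene0.png

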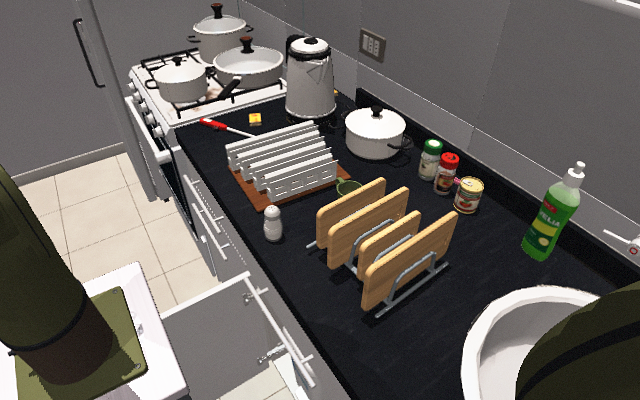

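View pics/top0.png

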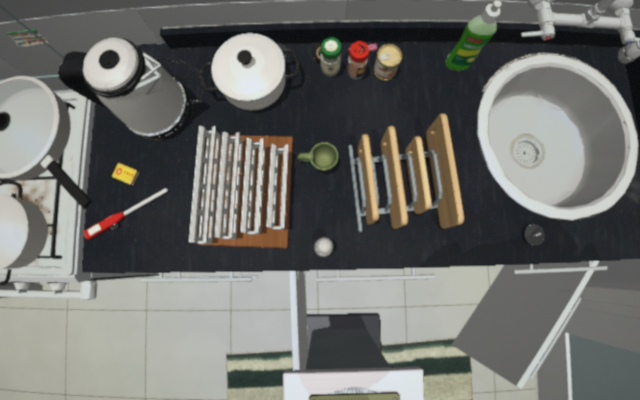

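The top view shows the boards at right, in columns 360–465: from right to left they are l, xs, m and s. The white stand is at left, columns 190–292, with its longest pocket leftmost. The cup is at (322,156) and the shaker at (323,246). Next I'll enlarge both views to pick corners.

```bash
cat > h.py <<'E'
import numpy as np,cv2
from scipy.spatial.transform import Rotation as R
def ray(c,uv):
    n=cv2.undistortPoints(np.array([[uv]],float),c['intrinsics'],np.array([c['k1'],0,0,0,0.]))[0,0]
    d=R.from_quat(c['rotation']).apply([n[0],-n[1],-1]); return np.array(c['eye']),d/np.linalg.norm(d)
def onz(c,uv,z):
    e,d=ray(c,uv); return e+d*(z-e[2])/d[2]
def tri(obs):  # [(cal,uv),...] -> point, miss
    A=0;b=0;L=[]
    for c,uv in obs:
        e,d=ray(c,uv);P=np.eye(3)-np.outer(d,d);A=A+P;b=b+P@e;L.append((e,P))
    p=np.linalg.solve(A,b); return p,max(np.linalg.norm(P@(p-e)) for e,P in L)
def proj(c,p):
    q=R.from_quat(c['rotation']).inv().apply(np.asarray(p,float)-c['eye'])*[1,-1,-1]
    return cv2.projectPoints(q.reshape(-1,1,3),np.zeros(3),np.zeros(3),c['intrinsics'],np.array([c['k1'],0,0,0,0.]))[0][:,0]
E
python3 - <<'E'
import cv2
for n,u0,v0,u1,v1,k in(('top',180,105,480,255,None),('scene',220,115,470,315,None)):
    i=cv2.imread(f'pics/{n}0.png')[v0:v1,u0:u1]; k=800/(u1-u0) if n=='top' else 3
    o=cv2.resize(i,None,fx=k,fy=k,interpolation=cv2.INTER_CUBIC)
    for t in range(0,u1-u0,20):
        cv2.putText(o,str(u0+t),(int(t*k),8),0,.3,(0,255,255));cv2.line(o,(int(t*k),10),(int(t*k),14),(0,255,255))
    for t in range(0,v1-v0,20):
        cv2.putText(o,str(v0+t),(0,int(t*k)+3),0,.3,(0,255,255))
    cv2.imwrite(f'pics/{n}1.png',o);print(o.shape)
E
```

```text
(400, 800, 3)
(600, 750, 3)
```

View pics/top1.png

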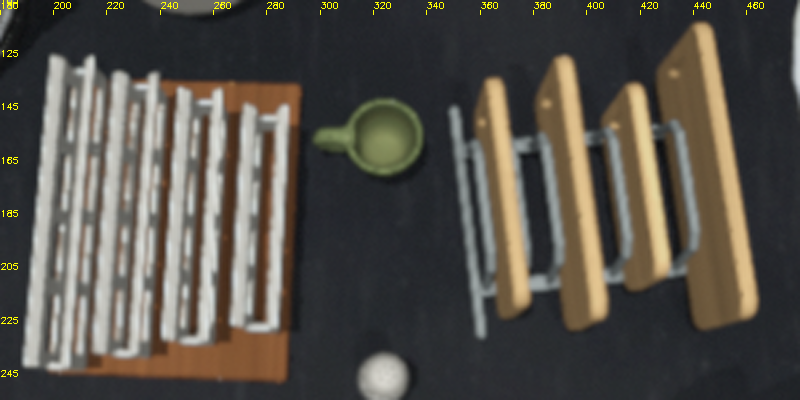

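View pics/scene1.png

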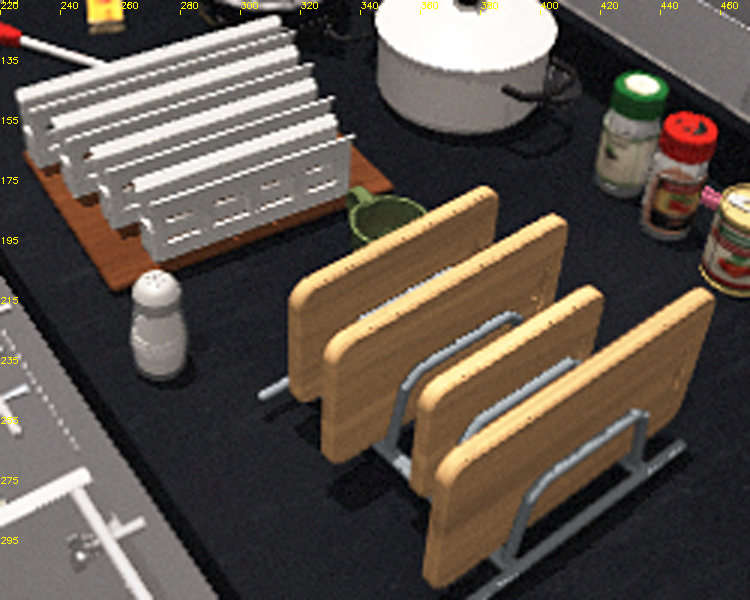

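```bash
cat > fit.py <<'E'
from h import *
from scipy.optimize import minimize
def outline(L,H,r=.012):
    a=np.linspace(0,np.pi/2,5);P=[]
    for cx,cz,a0 in((L/2-r,H-r,0),(-L/2+r,H-r,np.pi/2),(-L/2+r,r,np.pi),(L/2-r,r,1.5*np.pi)):
        P+=[(cx+r*np.cos(t+a0),cz+r*np.sin(t+a0)) for t in a]
    P=np.array(P);return np.array([(x,s*.006,z) for x,z in P for s in(-1,1)])
def world(p,pts):
    x,y,z,yaw,lean=p
    return R.from_euler('ZX',[yaw,lean]).apply(pts)+[x,y,z]
def cost(p,pts,views,wm=.5):
    t=0
    for c,m in views:
        q=proj(c,world(p,pts)); im=np.zeros((1600,2560),np.uint8)
        h=cv2.convexHull(((q+.5)*64).astype(np.int32)); cv2.fillConvexPoly(im,h,255,shift=4)
        im=cv2.resize(im,(640,400),interpolation=cv2.INTER_AREA)/255.
        t+=np.clip(m-im,0,1).sum()+wm*np.clip(im-m,0,1).sum()
    return t+ (p[4]/.05)**2*3
def fit(p0,L,H,views):
    pts=outline(L,H);f=lambda d:cost(p0+d*[.01,.01,.01,.05,.05],pts,views)
    s=np.vstack([np.zeros(5),np.eye(5)])
    o=minimize(f,np.zeros(5),method='Nelder-Mead',options=dict(initial_simplex=s,maxfev=250,xatol=.01,fatol=.3))
    return p0+o.x*[.01,.01,.01,.05,.05],o.fun
E
python3 - <<'E'
from plant import r
from fit import *
V={}
for c in('scene','top'):
    r.snapshot(c);k=r.get_calibration(c);V[c]=(k,r.silhouettes(c,'board_s')+r.silhouettes(c,'board_xs'))
dims=dict(xs=(.158,.106,-.15),s=(.184,.112,-.035),m=(.21,.118,-.092),l=(.236,.124,-.203))
for n,(L,H,y) in dims.items():
    vs=[]
    for c,(k,S) in V.items():
        u=proj(k,[.565,y,.10])[0]
        b=sorted(S,key=lambda d:np.linalg.norm(np.argwhere(d['pixels']).mean(0)[::-1]-u))[0]
        vs.append((k,b['pixels'].astype(float))); print(c,len(S),u.round(),np.argwhere(b['pixels']).mean(0)[::-1].round(),b['pixels'].sum(),end=' ')
    p,f=fit(np.array([.565,y,.025,.1,0]),L,H,vs); p1,f1=fit(np.array([.565,y,.025,-.1,0]),L,H,vs);print('\n',n,p.round(4),f,p1.round(4),f1)
print(r.get_calibration('wrist'))
E
```

```text
scene 4 [383. 241.] [386. 241.] 1568 top 4 [421. 181.] [419. 175.] 1030 
 xs [ 0.5829 -0.1493  0.0247  0.0838 -0.0023] 579.8356167788326 [ 0.584  -0.1509  0.024   0.0828 -0.0268] 602.744435824719
scene 4 [347. 207.] [346. 208.] 1712 top 4 [367. 182.] [368. 180.] 999 
 s [ 0.5731 -0.0362  0.0245  0.0886  0.0194] 662.888481076293 [ 0.5727 -0.0372  0.0242  0.0858  0.0099] 659.8192174871285
scene 4 [364. 223.] [363. 225.] 2618 top 4 [394. 182.] [394. 179.] 1449 
 m [ 0.5761 -0.091   0.0242  0.0941  0.0234] 570.9210746898646 [ 0.5763 -0.0919  0.0234  0.0929  0.0129] 565.3982098849373
scene 4 [401. 259.] [407. 260.] 3471 top 4 [445. 181.] [445. 173.] 2475 
 l [ 0.5877 -0.2048  0.0234  0.0835  0.0061] 389.21487525370844 [ 0.5878 -0.2048  0.0237  0.0841  0.0068] 388.05692439398996
{'intrinsics': array([[358.33543023,   0.        , 322.63989942],
       [  0.        , 358.33543023, 193.58392331],
       [  0.        ,   0.        ,   1.        ]]), 'k1': -0.01603482187396487, 'eye': array([ 0.31982241, -0.54361543,  0.38515739]), 'rotation': array([-0.13013097,  0.08603082, -0.54435643,  0.82422127])}
```

```bash
cat >> h.py <<'E'
def go(s,pos,yaw):
    "tool-frame shift to reach pos, and turn about tool z (deg) to yaw (deg), tool pointing down; shift to be made before the turn"
    Q=R.from_quat(s['eef_rot']);d=Q.inv().apply(np.array(pos)-s['tool_pos'])
    T=R.from_euler('z',yaw,degrees=True)*R.from_rotvec([np.pi,0,0])
    v=(Q.inv()*T).as_rotvec(degrees=True)
    d2=T.inv().apply(np.array(pos)-s['tool_pos'])
    print('shift before turn',(d*1000).round(1),'after turn',(d2*1000).round(1),'mm; turn',v.round(2))
E
python3 - <<'E'
from plant import r
from h import *
c=r.get_calibration('wrist');s=r.get_state();e,d=ray(c,(320,200));print('look',d,R.from_quat(s['eef_rot']).inv().apply(e-s['tool_pos']),R.from_quat(s['eef_rot']).inv().apply(d))
k=r.get_calibration('top')
for z in(0,.01):
  a,b=onz(k,(292.5,136.9),z),onz(k,(287.6,247.9),z);print(a,b,np.degrees(np.arctan2(*(a-b)[[1,0]])),np.linalg.norm(a-b))
go(s,[.44,.13,.36],4.9)
E
```

```text
look [-0.30199377 -0.12073949 -0.94563298] [ 0.08111666  0.00046657 -0.0824108 ] [-0.32518826 -0.00738297  0.94562048]
[0.70344506 0.13124491 0.        ] [0.43282207 0.14510418 0.        ] -2.9316964696888994 0.27097764384955925
[0.70003432 0.1304763  0.01      ] [0.43246364 0.14417926 0.01      ] -2.9316964696889 0.26792133826702275
shift before turn [ 455.7 -572.1  -57.3] after turn [ 254.5 -685.8  -57.3] mm; turn [ 0.   -0.   18.18]
```

Request:
{"name": "play_rows", "arguments": {
  "translation": [
    [0,0,0],
    [0,0,0],
    [0.0252,-0.0489,-0.0036],
    [0.0252,-0.0489,-0.0036],
    [0.0252,-0.0489,-0.0036],
    [0.0252,-0.0489,-0.0036],
    [0.0252,-0.0489,-0.0036],
    [0.0252,-0.0489,-0.0036],
    [0.0252,-0.0489,-0.0036],
    [0.0252,-0.0489,-0.0036],
    [0.0252,-0.0489,-0.0036],
    [0.0252,-0.0489,-0.0036],
    [0.0252,-0.0489,-0.0036],
    [0.0252,-0.0489,-0.0036],
    [0.0252,-0.0489,-0.0036],
    [0.0252,-0.0489,-0.0036],
    [0.0252,-0.0489,-0.0036],
    [0.0252,-0.0489,-0.0036],
    [0,0,0]
  ],
  "delta_rot": [
    [0,0,9.1],
    [0,0,9.1],
    [0,0,0],
    [0,0,0],
    [0,0,0],
    [0,0,0],
    [0,0,0],
    [0,0,0],
    [0,0,0],
    [0,0,0],
    [0,0,0],
    [0,0,0],
    [0,0,0],
    [0,0,0],
    [0,0,0],
    [0,0,0],
    [0,0,0],
    [0,0,0],
    [0,0,0]
  ],
  "grip": [1,1,1,1,1,1,1,1,1,1,1,1,1,1,1,1,1,1,1],
  "squeeze": 30
}}

```text
clock: 3.58
tool_pos: [0.5801, 0.2448, 0.36]
eef_rot: [0.999, 0.046, 0.0, -0.002]
contact_force: [-0.5, -1.4, 0.1]
opening: 1.001
finger_force: 0.0
```

```bash
python3 - <<'E'
from plant import r
from h import *
import pickle
s=r.get_state();c=r.get_calibration('wrist');i=r.snapshot('wrist');pickle.dump((s,c),open('w1.pkl','wb'))
print(s['clock'],s['tool_pos'],s['eef_rot']);cv2.imwrite('pics/w1.png',i)
print(r.look_for('wrist','stand'))
go(s,[.5,.24,.36],4.9);go(s,[.5829,-.1493,.25],4.9)
E
```

```text
3.575 [0.58008445 0.24478211 0.35997234] [ 9.98927673e-01  4.62507792e-02  3.64685700e-04 -2.05839691e-03]
[{'point': [0.5955, 0.2471, 0.0237], 'confidence': 0.97}]
shift before turn [-80.2  -2.6  -0.1] after turn [-80.2  -2.1  -0. ] mm; turn [-0.23 -0.05  0.4 ]
shift before turn [-33.7 393.1 108.3] after turn [-30.9 392.9 110. ] mm; turn [-0.23 -0.05  0.4 ]
```

View pics/w1.png

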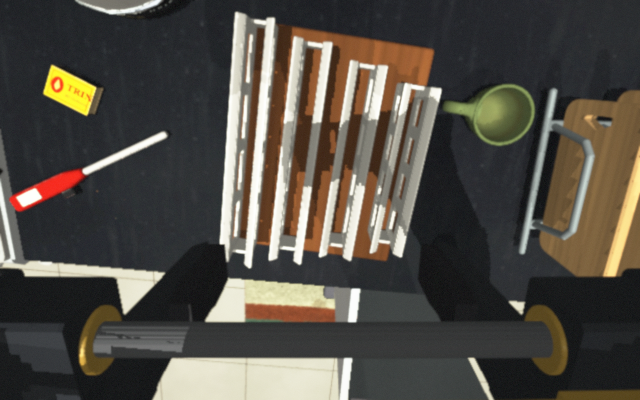

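```bash
python3 - <<'E'
import cv2,numpy as np
def crop(f,u0,v0,u1,v1,k):
    o=cv2.resize(cv2.imread(f)[v0:v1,u0:u1],None,fx=k,fy=k,interpolation=cv2.INTER_CUBIC)
    for t in range(0,u1-u0,10):
        cv2.line(o,(int(t*k),0),(int(t*k),8 if t%20 else 14),(0,255,255))
        if t%20==0: cv2.putText(o,str(u0+t),(int(t*k)+2,12),0,.35,(0,255,255))
    for t in range(0,v1-v0,10):
        cv2.line(o,(0,int(t*k)),(8,int(t*k)),(0,255,255))
        if t%20==0: cv2.putText(o,str(v0+t),(10,int(t*k)+4),0,.35,(0,255,255))
    return o
cv2.imwrite('pics/w1c.png',crop('pics/w1.png',215,5,450,275,2.2))
cv2.imwrite('pics/t1c.png',crop('pics/top0.png',180,115,300,255,4.2))
E
```

```text
(no output)
```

View pics/w1c.png

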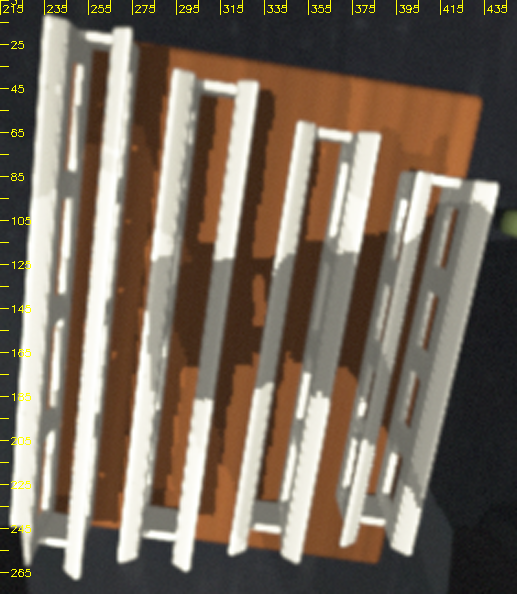

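View pics/t1c.png

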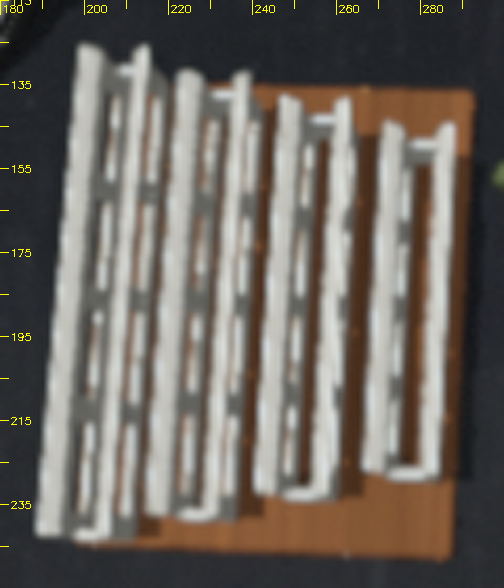

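```bash
cat > st.py <<'E'
from plant import r
from h import *
import pickle
from scipy.optimize import least_squares
s,cw=pickle.load(open('w1.pkl','rb'));ct=r.get_calibration('top')
w=dict(P4=[(47,17),(131,28),(24,562),(80,578)],P3=[(174,70),(258,82),(118,560),(190,571)],P2=[(300,122),(380,135),(229,553),(300,563)],P1=[(415,172),(497,184),(340,543),(411,555)],B=[(481,98),(378,562)])
t=dict(P4=[(79,44),(150,46),(36,535),(110,540)],P3=[(179,70),(251,73),(146,513),(216,520)],P2=[(281,95),(351,98),(254,493),(322,500)],P1=[(384,121),(455,123),(361,471),(438,480)],B=[(473,92),(450,559)])
Y=dict(P1=(-.084,.178),P2=(-.028,.204),P3=(.028,.23),P4=(.084,.256))
def model(p):
    x,y,yaw,zl,hw,e,zb=p;P=[]
    for n in('P4','P3','P2','P1'):
        yy,L=Y[n];L=L/2+e
        P+=[(L,yy+hw,zl),(L,yy-hw,zl),(-L,yy+hw,zl),(-L,yy-hw,zl)]
    P+=[(.135,-.106,zb),(-.135,-.106,zb)]
    return R.from_euler('z',yaw).apply(P)+[x,y,0]
def obs(D,k,o): return np.vstack([np.array(D[n])/k+o for n in('P4','P3','P2','P1','B')])
ow,ot=obs(w,2.2,(215,5)),obs(t,4.2,(180,115))
def run(W,T):
    f=lambda p:np.r_[W*(proj(cw,model(p))-ow).ravel(),T*(proj(ct,model(p))-ot).ravel()]
    o=least_squares(f,[.572,.244,-.05,.079,.017,0,.01],loss='soft_l1',x_scale=[.01,.01,.05,.01,.01,.01,.01]);print(W,T,o.x.round(4),np.abs(f(o.x)).mean().round(2),np.abs(f(o.x)).max().round(2))
run(1,1);run(1,0);run(0,1)
E
python3 st.py
```

```text
1 1 [ 0.5734  0.2435 -0.0519  0.0733  0.0186  0.005   0.0055] 0.55 5.94
1 0 [ 0.5741  0.2435 -0.051   0.0755  0.0183  0.0041  0.0061] 0.29 6.02
0 1 [ 0.5723  0.2437 -0.0566  0.0746  0.0192  0.0053  0.0072] 0.14 1.05
```

Fitting my picks from the two views puts the stand at (0.573, 0.2435) with yaw −3.0°, and its lip at z≈0.074 against 0.079 in the text. The boards came out at z≈0.024 with yaw ≈4.9°, which also matches. Now I'll move above board_xs.

Request:
{"name": "play_rows", "arguments": {
  "translation": [
    [0,0,0],
    [-0.0044,0.0561,0],
    [-0.0044,0.0561,0],
    [-0.0044,0.0561,0],
    [-0.0044,0.0561,0],
    [-0.0044,0.0561,0],
    [-0.0044,0.0561,0],
    [-0.0044,0.0561,0],
    [0,0,0.055],
    [0,0,0.055],
    [0,0,0],
    [0,0,0]
  ],
  "delta_rot": [
    [-0.23,-0.05,0.4],
    [0,0,0],
    [0,0,0],
    [0,0,0],
    [0,0,0],
    [0,0,0],
    [0,0,0],
    [0,0,0],
    [0,0,0],
    [0,0,0],
    [0,0,0],
    [0,0,0]
  ],
  "grip": [1,0.5,0,-0.1,-0.1,-0.1,-0.1,-0.1,-0.1,-0.1,-0.1,-0.1]
}}

```text
clock: 5.18
tool_pos: [0.5808, -0.1563, 0.2539]
eef_rot: [0.999, 0.039, 0.001, 0.003]
contact_force: [0.9, 0.1, 0.7]
opening: 0.451
finger_force: 0.0
```

```bash
python3 - <<'E'
from plant import r
from h import *
s=r.get_state();i=r.snapshot('wrist');print(s['clock'],s['tool_pos'],s['opening']);cv2.imwrite('pics/w2.png',i)
go(s,[.5829,-.1493,.163],4.9)
E
```

```text
5.175 [ 0.58081176 -0.15625651  0.25390113] 0.45077985267913095
shift before turn [ 2.5 -7.2 90.9] after turn [ 2.7 -6.8 90.9] mm; turn [ 0.3  -0.1  -0.48]
```

View pics/w2.png

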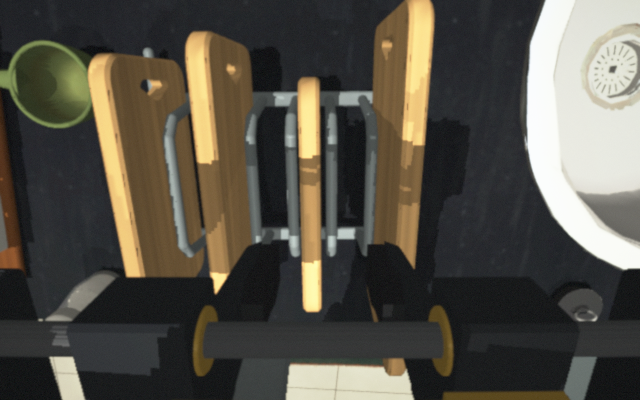

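The board_xs top edge sits at column 311, slightly left of the finger centre (about 325–330). That agrees with the computed −7 mm shift in y, so I'll correct by that, go down and grip.

Request:
{"name": "play_rows", "arguments": {
  "translation": [
    [0.0026,-0.0069,0],
    [0,0,0.03],
    [0,0,0.03],
    [0,0,0.031],
    [0,0,0],
    [0,0,0],
    [0,0,0],
    [0,0,0],
    [0,0,0]
  ],
  "delta_rot": [
    [0.3,-0.1,-0.48],
    [0,0,0],
    [0,0,0],
    [0,0,0],
    [0,0,0],
    [0,0,0],
    [0,0,0],
    [0,0,0],
    [0,0,0]
  ],
  "grip": [-0.1,-0.1,-0.1,-0.1,-0.1,-1,-1,-1,-1],
  "squeeze": 30
}}

```text
clock: 6.35
tool_pos: [0.5825, -0.1487, 0.162]
eef_rot: [0.999, 0.043, -0.0, -0.0]
contact_force: [0.1, -0.9, 6.1]
opening: 0.136
finger_force: 30.0
```

```bash
python3 - <<'E'
from plant import r
from h import *
s=r.get_state();print(s['tool_pos'],s['contact_force'],s['moment'],s['opening'],s['finger_force'],s['q'])
go(s,[.5686,.1596,.32],-3)
E
```

```text
[ 0.58254572 -0.14870024  0.16200317] [ 0.05176651 -0.86023994  6.1216931 ] [ 0.00294539  0.10702316 -0.02612246] 0.13570097497048803 29.97767908964306 [ 0.208708    0.84684831 -0.06251019  1.75195487  0.08987749  0.54632106
 -1.39433014]
shift before turn [  12.5 -308.4 -157.9] after turn [ -30.1 -307.1 -158. ] mm; turn [-0.02  0.04  7.93]
```

Request:
{"name": "play_rows", "arguments": {
  "translation": [
    [0,0,-0.03],
    [0,0,-0.045],
    [0,0,-0.045],
    [0,0,-0.04],
    [0,0,0],
    [-0.0043,-0.0439,0],
    [-0.0043,-0.0439,0],
    [-0.0043,-0.0439,0],
    [-0.0043,-0.0439,0],
    [-0.0043,-0.0439,0],
    [-0.0043,-0.0439,0],
    [-0.0043,-0.0439,0],
    [0,0,0],
    [0,0,0.04],
    [0,0,0.04],
    [0,0,0],
    [0,0,0]
  ],
  "delta_rot": [
    [0,0,0],
    [0,0,0],
    [0,0,0],
    [0,0,0],
    [0,0,7.9],
    [0,0,0],
    [0,0,0],
    [0,0,0],
    [0,0,0],
    [0,0,0],
    [0,0,0],
    [0,0,0],
    [0,0,0],
    [0,0,0],
    [0,0,0],
    [0,0,0],
    [0,0,0]
  ],
  "grip": [-1,-1,-1,-1,-1,-1,-1,-1,-1,-1,-1,-1,-1,-1,-1,-1,-1]
}}

```text
clock: 8.48
tool_pos: [0.5686, 0.1596, 0.2424]
eef_rot: [1.0, -0.026, -0.001, -0.001]
contact_force: [-0.3, 0.0, -1.5]
opening: 0.134
finger_force: 30.0
```

```bash
python3 - <<'E'
from plant import r
from h import *
s=r.get_state();print(s['clock'],s['tool_pos'],s['contact_force'],s['moment'],s['opening'],s['finger_force'])
cv2.imwrite('pics/w3.png',r.snapshot('wrist'));go(s,[.5686,.1596,.149],-3)
E
```

```text
8.475 [0.56864055 0.15955574 0.24241653] [-0.31882561  0.02573304 -1.50736067] [ 0.04000699 -0.0141222  -0.00804096] 0.13421874840946066 29.977755427826196
shift before turn [ 0.1  0.1 93.4] after turn [-0.  -0.  93.4] mm; turn [-0.06  0.06  0.01]
```

View pics/w3.png

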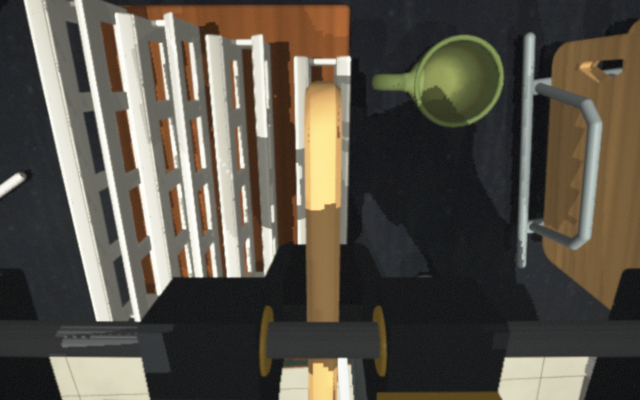

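The board (column 322) is centred over the shortest pocket (columns 297–350). Lowering it.

Request:
{"name": "play_rows", "arguments": {
  "translation": [
    [0,0,0.03],
    [0,0,0.03],
    [0,0,0.02],
    [0,0,0.006],
    [0,0,0.004],
    [0,0,0.003],
    [0,0,0.001],
    [0,0,0]
  ],
  "delta_rot": [
    [0,0,0],
    [0,0,0],
    [0,0,0],
    [0,0,0],
    [0,0,0],
    [0,0,0],
    [0,0,0],
    [0,0,0]
  ],
  "grip": [-1,-1,-1,-1,-1,-1,-1,-1]
}}

```text
clock: 9.52
tool_pos: [0.5683, 0.1603, 0.149]
eef_rot: [1.0, -0.026, -0.0, -0.001]
contact_force: [-1.6, -0.4, 5.8]
opening: 0.131
finger_force: 30.0
```

Request:
{"name": "play_rows", "arguments": {
  "translation": [
    [0,0,0],
    [0,0,0],
    [0,0,0],
    [0,0,-0.03],
    [0,0,-0.045],
    [0,0,-0.045],
    [0,0,0],
    [-0.003,0.0491,0],
    [-0.003,0.0491,0],
    [-0.003,0.0491,0],
    [-0.003,0.0491,0],
    [0,0,0.04],
    [0,0,0],
    [0,0,0]
  ],
  "delta_rot": [
    [0,0,0],
    [0,0,0],
    [0,0,0],
    [0,0,0],
    [0,0,0],
    [0,0,0],
    [0,0,-7.9],
    [0,0,0],
    [0,0,0],
    [0,0,0],
    [0,0,0],
    [0,0,0],
    [0,0,0],
    [0,0,0]
  ],
  "grip": [-0.1,-0.1,-0.1,-0.1,-0.1,-0.1,-0.1,-0.1,-0.1,-0.1,-0.1,-0.1,-0.1,-0.1]
}}

```text
clock: 11.28
tool_pos: [0.5732, -0.0355, 0.2277]
eef_rot: [0.999, 0.044, -0.001, -0.001]
contact_force: [0.1, -0.0, 0.4]
opening: 0.453
finger_force: 0.0
```

```bash
python3 - <<'E'
from plant import r
from h import *
s=r.get_state();print(s['clock'],s['tool_pos'],s['opening'])
cv2.imwrite('pics/w4.png',r.snapshot('wrist'));cv2.imwrite('pics/t4.png',r.snapshot('top'));go(s,[.573,-.0365,.168],4.95)
E
```

```text
11.275 [ 0.57323657 -0.03554774  0.22771598] 0.4528091347536593
shift before turn [-0.2  1.  59.7] after turn [-0.3  0.9 59.7] mm; turn [-0.1   0.11  0.1 ]
```

View pics/w4.png

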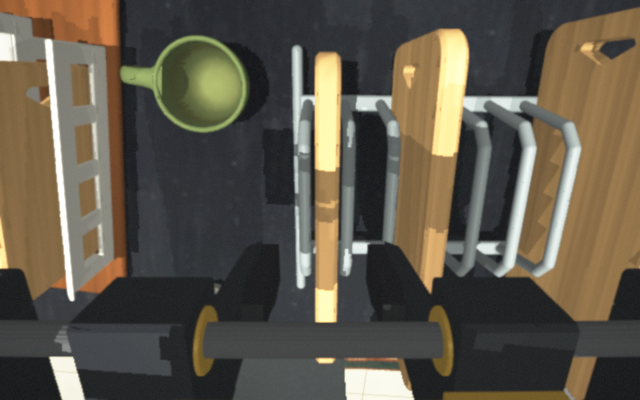

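The board_s top edge is at column 327, centred between the fingers. Down 60 mm and grip.

Request:
{"name": "play_rows", "arguments": {
  "translation": [
    [-0.0002,0.001,0.02],
    [0,0,0.02],
    [0,0,0.02],
    [0,0,0],
    [0,0,0],
    [0,0,0],
    [0,0,0]
  ],
  "delta_rot": [
    [0,0,0.1],
    [0,0,0],
    [0,0,0],
    [0,0,0],
    [0,0,0],
    [0,0,0],
    [0,0,0]
  ],
  "grip": [-0.1,-0.1,-0.1,-0.1,-1,-1,-1]
}}

```text
clock: 12.25
tool_pos: [0.5729, -0.0376, 0.1678]
eef_rot: [0.999, 0.042, -0.001, -0.0]
contact_force: [-0.3, -1.3, 1.2]
opening: 0.134
finger_force: 12.3
```

Request:
{"name": "play_rows", "arguments": {
  "translation": [
    [0,0,-0.03],
    [0,0,-0.045],
    [0,0,-0.045],
    [0,0,-0.04],
    [0,0,0],
    [-0.0025,-0.0419,0],
    [-0.0025,-0.0419,0],
    [-0.0025,-0.0419,0],
    [-0.0025,-0.0419,0],
    [-0.0025,-0.0419,0],
    [-0.0025,-0.0419,0],
    [0,0,0],
    [0,0,0.04],
    [0,0,0.04],
    [0,0,0],
    [0,0,0]
  ],
  "delta_rot": [
    [0,0,0],
    [0,0,0],
    [0,0,0],
    [0,0,0],
    [0,0,7.95],
    [0,0,0],
    [0,0,0],
    [0,0,0],
    [0,0,0],
    [0,0,0],
    [0,0,0],
    [0,0,0],
    [0,0,0],
    [0,0,0],
    [0,0,0],
    [0,0,0]
  ],
  "grip": [-1,-1,-1,-1,-1,-1,-1,-1,-1,-1,-1,-1,-1,-1,-1,-1]
}}

```text
clock: 14.25
tool_pos: [0.5722, 0.2137, 0.2486]
eef_rot: [1.0, -0.027, -0.0, -0.001]
contact_force: [-0.8, 0.1, -0.5]
opening: 0.132
finger_force: 30.0
```

```bash
python3 - <<'E'
from plant import r
from h import *
s=r.get_state();print(s['clock'],s['tool_pos'],s['contact_force'],s['moment'])
cv2.imwrite('pics/w5.png',r.snapshot('wrist'));go(s,[.5715,.2155,.155],-3)
E
```

```text
14.25 [0.57223377 0.21374159 0.2486458 ] [-0.79638413  0.06015871 -0.54874552] [0.09576344 0.01190534 0.00400729]
shift before turn [-0.8 -1.6 93.6] after turn [-0.8 -1.7 93.6] mm; turn [-0.07  0.05 -0.14]
```

View pics/w5.png

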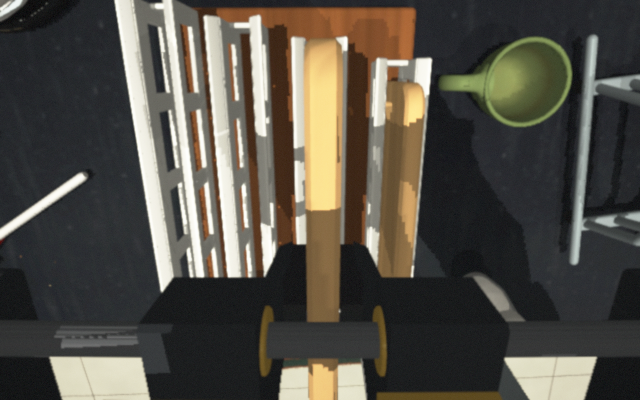

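board_s is over the second pocket and board_xs is seated in the first. Lowering board_s.

Request:
{"name": "play_rows", "arguments": {
  "translation": [
    [-0.0008,-0.0017,0],
    [0,0,0.03],
    [0,0,0.03],
    [0,0,0.02],
    [0,0,0.006],
    [0,0,0.004],
    [0,0,0.003],
    [0,0,0.001],
    [0,0,0]
  ],
  "delta_rot": [
    [0,0,0],
    [0,0,0],
    [0,0,0],
    [0,0,0],
    [0,0,0],
    [0,0,0],
    [0,0,0],
    [0,0,0],
    [0,0,0]
  ],
  "grip": [-1,-1,-1,-1,-1,-1,-1,-1,-1]
}}

```text
clock: 15.42
tool_pos: [0.571, 0.2163, 0.1548]
eef_rot: [1.0, -0.027, -0.0, -0.001]
contact_force: [-0.8, -0.0, 5.4]
opening: 0.133
finger_force: 30.0
```

Request:
{"name": "play_rows", "arguments": {
  "translation": [
    [0,0,0],
    [0,0,0],
    [0,0,0],
    [0,0,-0.03],
    [0,0,-0.045],
    [0,0,-0.045],
    [0,0,0],
    [-0.0035,0.0512,0],
    [-0.0035,0.0512,0],
    [-0.0035,0.0512,0],
    [-0.0035,0.0512,0],
    [-0.0035,0.0512,0],
    [-0.0035,0.0512,0],
    [0,0,0.04],
    [0,0,0],
    [0,0,0]
  ],
  "delta_rot": [
    [0,0,0],
    [0,0,0],
    [0,0,0],
    [0,0,0],
    [0,0,0],
    [0,0,0],
    [0,0,-7.95],
    [0,0,0],
    [0,0,0],
    [0,0,0],
    [0,0,0],
    [0,0,0],
    [0,0,0],
    [0,0,0],
    [0,0,0],
    [0,0,0]
  ],
  "grip": [-0.1,-0.1,-0.1,-0.1,-0.1,-0.1,-0.1,-0.1,-0.1,-0.1,-0.1,-0.1,-0.1,-0.1,-0.1,-0.1]
}}

```text
clock: 17.42
tool_pos: [0.5762, -0.0908, 0.2337]
eef_rot: [0.999, 0.043, -0.001, -0.001]
contact_force: [0.1, 0.5, 0.1]
opening: 0.451
finger_force: 0.0
```

```bash
python3 - <<'E'
from plant import r
from h import *
s=r.get_state();print(s['clock'],s['tool_pos'],s['opening']);go(s,[.5762,-.0914,.174],5)
r.snapshot('wrist');c=r.get_calibration('wrist')
for p in r.look_for('wrist','board_m'):print(p)
E
```

```text
17.425 [ 0.57621314 -0.0908291   0.23372866] 0.4513236382196804
shift before turn [ 0.   0.7 59.7] after turn [-0.1  0.6 59.7] mm; turn [-0.1   0.1  -0.04]
{'point': [0.6113, -0.0884, 0.1437], 'confidence': 0.85}
{'point': [0.6439, -0.1941, 0.1272], 'confidence': 0.68}
```

Request:
{"name": "play_rows", "arguments": {
  "translation": [
    [0,0.0006,0.02],
    [0,0,0.02],
    [0,0,0.02],
    [0,0,0],
    [0,0,0],
    [0,0,0],
    [0,0,0],
    [0,0,0]
  ],
  "delta_rot": [
    [0,0,0],
    [0,0,0],
    [0,0,0],
    [0,0,0],
    [0,0,0],
    [0,0,0],
    [0,0,0],
    [0,0,0]
  ],
  "grip": [-0.1,-0.1,-0.1,-0.1,-1,-1,-1,-1]
}}

```text
clock: 18.52
tool_pos: [0.576, -0.0929, 0.1737]
eef_rot: [0.999, 0.042, -0.001, -0.0]
contact_force: [0.0, -0.2, 3.9]
opening: 0.131
finger_force: 30.0
```

Request:
{"name": "play_rows", "arguments": {
  "translation": [
    [0,0,-0.03],
    [0,0,-0.045],
    [0,0,-0.045],
    [0,0,-0.04],
    [0,0,0],
    [-0.0026,-0.0453,0],
    [-0.0026,-0.0453,0],
    [-0.0026,-0.0453,0],
    [-0.0026,-0.0453,0],
    [-0.0026,-0.0453,0],
    [-0.0026,-0.0453,0],
    [-0.0026,-0.0453,0],
    [-0.0026,-0.0453,0],
    [0,0,0],
    [0,0,0.04],
    [0,0,0.04],
    [0,0,0],
    [0,0,0]
  ],
  "delta_rot": [
    [0,0,0],
    [0,0,0],
    [0,0,0],
    [0,0,0],
    [0,0,7.95],
    [0,0,0],
    [0,0,0],
    [0,0,0],
    [0,0,0],
    [0,0,0],
    [0,0,0],
    [0,0,0],
    [0,0,0],
    [0,0,0],
    [0,0,0],
    [0,0,0],
    [0,0,0],
    [0,0,0]
  ],
  "grip": [-1,-1,-1,-1,-1,-1,-1,-1,-1,-1,-1,-1,-1,-1,-1,-1,-1,-1]
}}

```text
clock: 20.78
tool_pos: [0.5754, 0.2702, 0.2545]
eef_rot: [1.0, -0.027, -0.001, -0.001]
contact_force: [0.1, 0.4, -2.6]
opening: 0.134
finger_force: 30.0
```

```bash
python3 - <<'E'
from plant import r
from h import *
s=r.get_state();print(s['clock'],s['tool_pos'],s['contact_force'],s['moment'])
cv2.imwrite('pics/w6.png',r.snapshot('wrist'));go(s,[.5745,.2715,.161],-3)
E
```

```text
20.775 [0.5753868  0.27018481 0.25453888] [ 0.10664602  0.35346619 -2.58924493] [ 0.06396475 -0.07786112 -0.01533933]
shift before turn [-0.9 -1.1 93.5] after turn [-1.  -1.3 93.5] mm; turn [-0.08  0.06 -0.13]
```

View pics/w6.png

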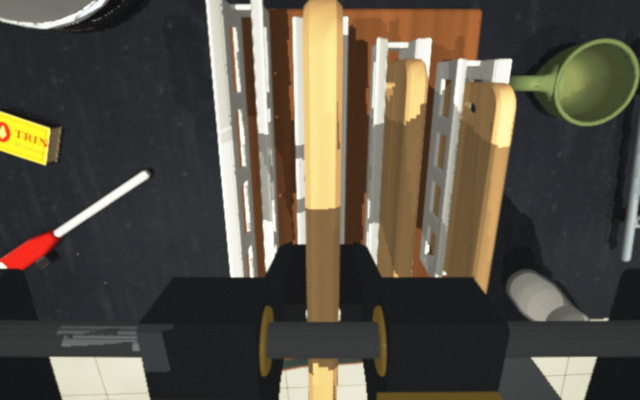

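board_m is lined up over the third pocket, and the first two boards are seated. Lowering it, then on to board_l.

Request:
{"name": "play_rows", "arguments": {
  "translation": [
    [-0.001,-0.0013,0],
    [0,0,0.03],
    [0,0,0.03],
    [0,0,0.02],
    [0,0,0.006],
    [0,0,0.004],
    [0,0,0.003],
    [0,0,0.001],
    [0,0,0]
  ],
  "delta_rot": [
    [0,0,0],
    [0,0,0],
    [0,0,0],
    [0,0,0],
    [0,0,0],
    [0,0,0],
    [0,0,0],
    [0,0,0],
    [0,0,0]
  ],
  "grip": [-1,-1,-1,-1,-1,-1,-1,-1,-1]
}}

```text
clock: 21.95
tool_pos: [0.5739, 0.2722, 0.1608]
eef_rot: [1.0, -0.027, -0.0, -0.001]
contact_force: [-2.2, -0.0, 5.9]
opening: 0.136
finger_force: 30.0
```

Request:
{"name": "play_rows", "arguments": {
  "translation": [
    [0,0,0],
    [0,0,0],
    [0,0,0],
    [0,0,-0.03],
    [0,0,-0.045],
    [0,0,-0.045],
    [0,0,0],
    [-0.003,0.0528,0],
    [-0.003,0.0528,0],
    [-0.003,0.0528,0],
    [-0.003,0.0528,0],
    [-0.003,0.0528,0],
    [-0.003,0.0528,0],
    [-0.003,0.0528,0],
    [-0.003,0.0528,0],
    [-0.003,0.0528,0],
    [0,0,0.04],
    [0,0,0],
    [0,0,0]
  ],
  "delta_rot": [
    [0,0,0],
    [0,0,0],
    [0,0,0],
    [0,0,0],
    [0,0,0],
    [0,0,0],
    [0,0,-7.9],
    [0,0,0],
    [0,0,0],
    [0,0,0],
    [0,0,0],
    [0,0,0],
    [0,0,0],
    [0,0,0],
    [0,0,0],
    [0,0,0],
    [0,0,0],
    [0,0,0],
    [0,0,0]
  ],
  "grip": [-0.1,-0.1,-0.1,-0.1,-0.1,-0.1,-0.1,-0.1,-0.1,-0.1,-0.1,-0.1,-0.1,-0.1,-0.1,-0.1,-0.1,-0.1,-0.1]
}}

```text
clock: 24.32
tool_pos: [0.5872, -0.2028, 0.2397]
eef_rot: [0.999, 0.043, -0.001, -0.001]
contact_force: [-0.5, 0.5, -0.6]
opening: 0.452
finger_force: 0.0
```

```bash
python3 - <<'E'
from plant import r
from h import *
s=r.get_state();print(s['clock'],s['tool_pos'],s['opening']);go(s,[.5878,-.2048,.180],4.85)
r.snapshot('wrist')
for p in r.look_for('wrist','board_l'):print(p)
E
```

```text
24.325 [ 0.5872079  -0.20284506  0.23965001] 0.45245375213014594
shift before turn [ 0.5  2.1 59.6] after turn [ 0.4  2.  59.7] mm; turn [-0.1   0.09  0.06]
{'point': [0.6298, -0.2022, 0.148], 'confidence': 0.74}
```

Request:
{"name": "play_rows", "arguments": {
  "translation": [
    [0.0005,0.002,0.02],
    [0,0,0.02],
    [0,0,0.02],
    [0,0,0],
    [0,0,0],
    [0,0,0],
    [0,0,0],
    [0,0,0]
  ],
  "delta_rot": [
    [0,0,0],
    [0,0,0],
    [0,0,0],
    [0,0,0],
    [0,0,0],
    [0,0,0],
    [0,0,0],
    [0,0,0]
  ],
  "grip": [-0.1,-0.1,-0.1,-0.1,-1,-1,-1,-1]
}}

```text
clock: 25.42
tool_pos: [0.5874, -0.2057, 0.1796]
eef_rot: [0.999, 0.042, -0.001, -0.001]
contact_force: [-0.1, 0.9, 4.0]
opening: 0.134
finger_force: 30.0
```

Request:
{"name": "play_rows", "arguments": {
  "translation": [
    [0,0,-0.03],
    [0,0,-0.045],
    [0,0,-0.045],
    [0,0,-0.04],
    [0,0,0],
    [-0.0035,-0.0483,0],
    [-0.0035,-0.0483,0],
    [-0.0035,-0.0483,0],
    [-0.0035,-0.0483,0],
    [-0.0035,-0.0483,0],
    [-0.0035,-0.0483,0],
    [-0.0035,-0.0483,0],
    [-0.0035,-0.0483,0],
    [-0.0035,-0.0483,0],
    [-0.0035,-0.0483,0],
    [-0.0035,-0.0483,0],
    [0,0,0],
    [0,0,0.04],
    [0,0,0.04],
    [0,0,0]
  ],
  "delta_rot": [
    [0,0,0],
    [0,0,0],
    [0,0,0],
    [0,0,0],
    [0,0,7.9],
    [0,0,0],
    [0,0,0],
    [0,0,0],
    [0,0,0],
    [0,0,0],
    [0,0,0],
    [0,0,0],
    [0,0,0],
    [0,0,0],
    [0,0,0],
    [0,0,0],
    [0,0,0],
    [0,0,0],
    [0,0,0],
    [0,0,0]
  ],
  "grip": [-1,-1,-1,-1,-1,-1,-1,-1,-1,-1,-1,-1,-1,-1,-1,-1,-1,-1,-1,-1]
}}

```text
clock: 27.92
tool_pos: [0.5757, 0.3242, 0.2559]
eef_rot: [1.0, -0.027, -0.005, 0.002]
contact_force: [-0.8, 0.3, -1.8]
opening: 0.135
finger_force: 30.0
```

```bash
python3 - <<'E'
from plant import r
from h import *
s=r.get_state();print(s['clock'],s['tool_pos'],s['contact_force'],s['moment'])
cv2.imwrite('pics/w7.png',r.snapshot('wrist'));go(s,[.5774,.3275,.167],-3)
E
```

```text
27.925 [0.5757008  0.32415459 0.25589955] [-0.79462018  0.25737677 -1.80812897] [0.02179031 0.05283433 0.00084607]
shift before turn [ 2.4 -3.9 88.9] after turn [ 1.5 -3.4 88.9] mm; turn [ 0.3   0.55 -0.14]
```

View pics/w7.png

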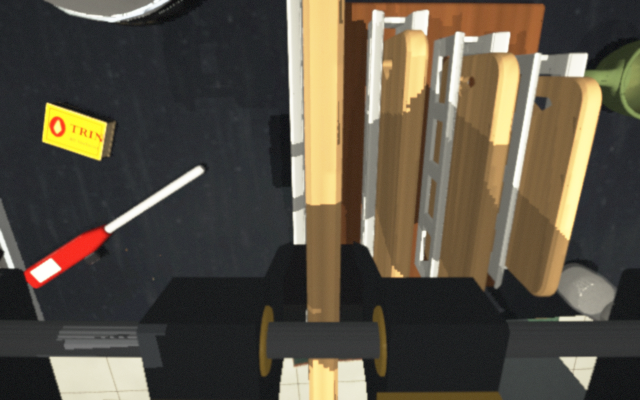

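board_l is over the last pocket, but the arm had not quite settled when the picture was taken. I'll let it settle and re-measure.

Request:
{"name": "play_rows", "arguments": {
  "translation": [
    [0,0,0],
    [0,0,0]
  ],
  "delta_rot": [
    [0,0,0],
    [0,0,0]
  ],
  "grip": [-1,-1]
}}

```text
clock: 28.22
tool_pos: [0.5783, 0.327, 0.2613]
eef_rot: [1.0, -0.027, 0.0, -0.001]
contact_force: [-0.5, -0.2, -1.6]
opening: 0.132
finger_force: 30.0
```

```bash
python3 - <<'E'
from plant import r
from h import *
s=r.get_state();print(s['clock'],s['tool_pos']);go(s,[.5774,.3275,.1666],-3)
E
```

```text
28.225 [0.57832915 0.32695998 0.26128144]
shift before turn [-1.  -0.2 94.7] after turn [-1.  -0.5 94.7] mm; turn [-0.16 -0.01 -0.11]
```

Request:
{"name": "play_rows", "arguments": {
  "translation": [
    [-0.001,-0.0004,0.005],
    [0,0,0.03],
    [0,0,0.03],
    [0,0,0.016],
    [0,0,0.006],
    [0,0,0.004],
    [0,0,0.003],
    [0,0,0.001],
    [0,0,0]
  ],
  "delta_rot": [
    [0,0,0],
    [0,0,0],
    [0,0,0],
    [0,0,0],
    [0,0,0],
    [0,0,0],
    [0,0,0],
    [0,0,0],
    [0,0,0]
  ],
  "grip": [-1,-1,-1,-1,-1,-1,-1,-1,-1]
}}

```text
clock: 29.35
tool_pos: [0.5768, 0.3277, 0.1666]
eef_rot: [1.0, -0.027, -0.0, -0.001]
contact_force: [-1.3, -1.2, 6.5]
opening: 0.133
finger_force: 30.0
```

Request:
{"name": "play_rows", "arguments": {
  "translation": [
    [0,0,0],
    [0,0,0],
    [0,0,0],
    [0,0,-0.02],
    [0,0,-0.04],
    [0,0,-0.045],
    [0,0,-0.045],
    [0,0,-0.04],
    [0,0.05,0],
    [0,0.05,0],
    [0,0.05,0],
    [0,0.05,0],
    [0,0.05,0],
    [0,0.05,0],
    [0,0.05,0],
    [0,0.05,0],
    [0,0.05,0],
    [0,0.05,0],
    [0,0,0],
    [0,0,0]
  ],
  "delta_rot": [
    [0,0,0],
    [0,0,0],
    [0,0,0],
    [0,0,0],
    [0,0,0],
    [0,0,0],
    [0,0,0],
    [0,0,0],
    [0,0,0],
    [0,0,0],
    [0,0,0],
    [0,0,0],
    [0,0,0],
    [0,0,0],
    [0,0,0],
    [0,0,0],
    [0,0,0],
    [0,0,0],
    [0,0,0],
    [0,0,0]
  ],
  "grip": [-0.1,-0.1,-0.1,-0.1,-0.1,-0.1,-0.1,-0.1,-0.1,-0.1,-0.1,-0.1,-0.1,-0.1,-0.1,-0.1,-0.1,-0.1,-0.1,-0.1]
}}

```text
clock: 31.85
tool_pos: [0.55, -0.1715, 0.3549]
eef_rot: [1.0, -0.027, -0.001, -0.001]
contact_force: [0.4, 0.6, -0.8]
opening: 0.452
finger_force: 0.0
```

```bash
python3 - <<'E'
from plant import r
from fit import *
s=r.get_state();print(s['clock'],s['tool_pos'])
V={}
ims=[]
for c in('scene','top'):
    i=r.snapshot(c);k=r.get_calibration(c);V[c]=(k,r.silhouettes(c,'board_s')+r.silhouettes(c,'board_xs'));ims.append(cv2.resize(i[100:320,170:470],None,fx=1.3,fy=2) if 0 else i[80:300,160:480])
    for n in('salt_shaker','espresso_cup'):print(c,n,[(d['point'],d['confidence']) for d in r.look_for(c,n)][:1])
cv2.imwrite('pics/end.png',cv2.resize(np.hstack(ims),None,fx=1.25,fy=1.25))
C=np.array([.573,.2435]);yaw=-.0525
for n,(L,H,y) in dict(xs=(.158,.106,-.084),s=(.184,.112,-.028),m=(.21,.118,.028),l=(.236,.124,.084)).items():
    p=np.array([.573-np.sin(yaw)*y,.2435+y,.012,yaw,0]);vs=[]
    for c,(k,S) in V.items():
        u=proj(k,world(p,np.array([[0,0,.1]])))[0]
        if not S: continue
        b=sorted(S,key=lambda d:np.linalg.norm(np.argwhere(d['pixels']).mean(0)[::-1]-u))[0]
        vs.append((k,b['pixels'].astype(float)))
    q,f=fit(p,L,H,vs[1:] if 0 else vs);print(n,p.round(4),q.round(4),f)
E
```

```text
31.85 [ 0.5499724  -0.17151328  0.3548871 ]
scene salt_shaker [([0.4296, 0.0481, 0.055], 0.78)]
scene espresso_cup [([0.644, 0.061, 0.0366], 0.69)]
top salt_shaker [([0.5644, 0.2134, 0.1178], 0.54)]
top espresso_cup [([0.6472, 0.0598, 0.0239], 0.67)]
xs [ 0.5686  0.1595  0.012  -0.0525  0.    ] [ 0.5681  0.1637  0.0128 -0.0439  0.0436] 430.26862003455625
s [ 0.5715  0.2155  0.012  -0.0525  0.    ] [ 0.5745  0.2227  0.0113 -0.0638  0.0456] 763.9259345039494
m [ 0.5745  0.2715  0.012  -0.0525  0.    ] [ 0.5758  0.2826  0.0145 -0.053   0.097 ] 866.6182491156078
l [ 0.5774  0.3275  0.012  -0.0525  0.    ] [ 0.5762  0.3292  0.0145 -0.0458  0.0125] 1329.9157287455919
```

View pics/end.png

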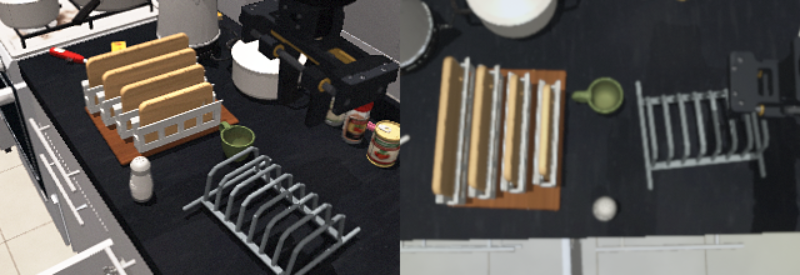

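The final views show all four boards down in their own pockets in size order, with the shaker and cup where they started. Fitted heights are z≈0.011–0.015 against the 0.012 floor, each placing felt floor contact, and the robot is clear.

```bash
python3 -c "
from plant import r
print(r.finish_job())"
```

```text
the job is handed in; nothing more can be done
None
```

All four boards are standing on the floors of their own pockets in order of size, the salt shaker and espresso cup were left where they stood, and the job was handed in at about 32 s of the 115 s allowed.

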